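# Stand the try-on mirror on its prop leg

### The job

Swing out the spring-loaded prop leg of the blue-backed try-on mirror, past its over-centre point, until it snaps fully open and stays. Then lift the mirror out of its wooden rest by the black tab on top and set it down gently, standing on its own feet and the open leg, in the middle of the round green mat. Leave the grey-backed test chart in its rest.

Things in the scene. Friction and masses are not known exactly. Their poses are not given: they have to be found in the camera images.
- mirror: Desk mirror, blue back shell, 0.4 kg: panel 110 mm wide (y), 10 thick, 139 high, leaning 12 deg. Starts in a fixed wooden rest, 10 mm above the table, in the pose it will stand in; lift straight up 40 mm or more to clear. Origin: middle of its 114 (x) x 104 mm footprint, at standing level; z up, x out of the mirror face, -x the back with the leg. Two feet at x=+51, open leg's foot at x=-51.
- mirror_tab (a point): Where to grip the mirror: black upright tab on its top, 14 mm wide (mirror's y), 12 thick (x), reaching 18 mm above and 31 mm below this point to the panel's top edge. Pinched here across y, the mirror hangs nearly level. The point lies 170 mm above the mirror's origin, 28 mm to its +x.
- mirror_leg (a joint): Prop leg on the mirror's back, hinged along its y at x=+16, z=85 mm. 0 rad = folded, pointing up and back 27 deg from vertical; grows as it swings towards -x and down (it points 27 deg + value from straight up); 1.97 = open stop. An over-centre spring drives it back to 0 below 0.95, on to open above, at most 0.25 N m; released beyond 1.2 it snaps open in a second and holds the mirror's weight.
- mirror_foot (a point): Centre of the leg's black rubber foot (radius 6, 16 mm wide along the mirror's y), 104 mm from the hinge. The leg is an aluminium bar 12 mm wide (y), 6 thick; pinch it across y at or just inside the foot. Folded, this point is at x=-31, z=178 mm in the mirror's frame, clear of the tab.
- mat: Fixed round green mat, 240 mm across and 5 mm thick, flat on the table. Origin: its centre, at table level (its top is 5 mm higher).
- chart: Loose test chart of the same shape and size as the mirror, with the same leg and tab, but a grey back shell and a white face with black bars; it stands in a second, identical wooden rest. Same origin and axes as the mirror. To be left alone.

How it is judged:
On the way:
1. the mirror's leg is swung fully open and stays there, the mirror still in its rest (value of joint mirror_leg above 1.85 rad and distance of mirror from where it was at the start of the episode below 0.03 m), for 0.2 s.
At the end, for the whole second after the job is handed in: The mirror's leg is fully open (over 1.85 rad); the mirror stands on the mat on its feet and leg (within 0.15 rad of upright, underside under 15 mm), its middle within 40 mm of the mat's centre, at rest; the grey-backed chart is within 20 mm of where it was (value of joint mirror_leg above 1.85 rad and angle between mirror's own z axis and vertical below 0.15 rad and horizontal distance between mirror and mat below 0.04 m and z of mirror in the frame of mat below 0.015 m and linear speed of mirror below 0.02 m/s and distance of chart from where it was at the start of the episode below 0.02 m); the robot touches nothing.
It fails at once if the mirror is tipped over (more than 45 degrees) (angle between mirror's own z axis and vertical above 0.785 rad).
It fails at once if the mirror is dropped or slammed onto the mat (more than 60 N) (contact force between mirror and mat above 60 N).
It fails at once if the grey-backed test chart is moved more than 20 mm (distance of chart from where it was at the start of the episode above 0.02 m).
It also fails if it takes over 54 s, if anything falls off the work surface, if the arm or the gripper's body presses on something with over 40 N, if the wrist force passes 120 N, or if a joint passes its speed limit or range.

### The arm

A 6-joint arm with a two-finger parallel gripper is mounted at the origin on a cart in front of the work surface, level with it; the furniture and walls round the work are solid. World frame = base frame: x ahead of the robot, y to its left, z up, the work surface at z = 0. Lengths are in m, angles in rad, forces in N, time in s.
With the tool pointing down it reaches from about 0.425 to 0.95 m from the base axis. Payload 3.5 kg.
Tool frame: the origin (TCP) lies on the centre line of the jaws, within the pads' length; the fingertips stand 11 mm ahead of it and the grasp point (between the pads) lies 8 mm behind it; y points along the fingers, x is the direction in which the jaws open and shut, and the axes are right-handed (so a half turn about y gives the same grasp; the last joint's range is limited). The gripper opens to 85 mm and grips with 20 to 120 N. Pads are 22 mm wide; open, the fingers measure 114 mm over their backs; the gripper's body (76 mm by 85 mm) begins 54 mm behind the grasp point. The pads swing forward as they close: fully open they stand 13 mm farther back than shut.
Start: joints at [-1.445, 0.286, 1.577, -0, 1.279, -0.15], TCP at [0.184, -0.649, 0.242] pointing down, gripper open.
Joint ranges: [-2.77, 2.77], [-0.9, 2.22], [0.21, 2.48], [-1.53, 4.67], [0.24, 2.81], [-2.84, 2.84]. Speed limits (rad/s): [2.79, 2.79, 3.14, 3.14, 3.14, 3.14].

### API

Orientations are given as a unit quaternion [x, y, z, w].
In Python, from plant import get_state, read_camera, sign_off gives the robot as it stands.
- The arm moves only by the shell command python3 -m inch 'ROWS' [FORCE]. ROWS is JSON, a list of rows, each an object of numbers: "ax", "ay", "az": the turn, a rotation vector about the tool's x, y, z in rad; "x", "y", "z": the shift along the tool's x, y, z in mm; "hand": the closure, from -1 (fully open) to 1 (shut). In form: [{"ax": .., "ay": .., "az": .., "x": .., "y": .., "z": .., "hand": ..}, ...]. A call has 1 to 5 rows; each row shifts and turns the commanded pose from where the row before left it, along the tool's axes as they then stand; what a row does not reach is not made up. A row lasts 1/12 s, in which the tool goes at most 41.7 mm and 7.16 degrees, less where a joint would pass 70% of its speed; a pose out of reach is approached as far as the arm can. A call with a gripper value outside its range is refused whole. The fingers move at their own pace and stop on an object; FORCE is the grip in N (left out, the last holds). Time passes only in rows, so rows that do not move let the fingers close. It gives the time, the measured TCP pose, the force and the opening at its end, in the units of the state.
- get_state(): the state, without advancing time (a new reading comes with each control period).
- read_camera(name): name is "scene" or "top"; returns a dict with "img" (384x512x3 uint8, red, green, blue), "fov_y" (degrees; the focal length in pixels is half the picture's height over the tangent of half this angle, whatever the lens; pixels are square), "cx", "cy" (the principal point, pixels), "distortion" ([k1, k2, p1, p2, k3] as OpenCV has them; the pictures are not rectified), "T" (4x4, takes a point from camera to world coordinates). Camera axes: x right, y down, z forward; pixel columns grow to the right and rows downward; lengths in m; the calibration is good to about 2 mm. A picture is of the moment at which its call begins. There is no depth.
- sign_off(): hands the job in, once; it reports no verdict.
The state is a dict: "time": time; "qpos": joint angles; "dq": joint speeds; "joint_efforts": joint torques, N m; "eef_pos": TCP position; "tcp_rot": TCP orientation; "contact_force": force on the tool from outside, world axes, zero at the start; "wrist_torque": the same for the moment, N m; "opening": opening from 0.0 (shut) to 1.0 (fully open).
Only numpy, scipy, OpenCV 4.12 (cv2) and the standard library are available. Lean on these libraries where they do the work, as an engineer would, in place of code of your own. Each camera call takes 0.05 s, during which the arm holds its last target. There are 200 camera calls.

## Working session

There is one attempt and no reset: what is moved stays moved. The work goes in short steps, Python scripts to look and compute and a shell command to move; the robot and the scene stay as the last step left them, time stands still between calls to the robot, and variables do not carry over. Pictures are saved under pics/ and viewed, about 8 in all and at most 12, crops included, and the job is handed in when it is done.

```bash
ls; mkdir -p pics; python3 - <<'E'
from plant import *
import cv2,json
print(get_state())
for n in("scene","top"):
    c=read_camera(n); cv2.imwrite(f"pics/{n}0.png",c["img"][...,::-1]); print(n,c["fov_y"],c["cx"],c["cy"],c["distortion"],c["T"])
E
```

```text
pics
{'time': 0.0, 'qpos': array([-1.44500649e+00,  2.87203431e-01,  1.57820483e+00,  2.51498767e-06,
        1.27860026e+00, -1.49981258e-01]), 'dq': array([-0.00117754, -0.00086375,  0.00052869,  0.00045706, -0.0007956 ,
        0.00072999]), 'joint_efforts': array([-4.82343003e-04, -4.05981553e+01, -2.92624784e+01, -1.57969080e-04,
        5.77869709e-03,  4.42607956e-06]), 'eef_pos': array([ 0.18375468, -0.64883867,  0.24090691]), 'tcp_rot': array([-0.56336655,  0.4271258 , -0.42593379,  0.56459019]), 'contact_force': array([ 0.65054808, -0.28046893, -0.1807451 ]), 'wrist_torque': array([-0.00595047, -0.01053748, -0.03658946]), 'opening': 0.9982057234508197}
scene 46.70133492024053 253.9917075889393 198.616901614576 [0.05178939 0.         0.         0.         0.        ] [[-0.872618   -0.32004707  0.36892776  0.15501584]
 [-0.48809661  0.59822766 -0.63551976  0.55676798]
 [-0.01730655 -0.73463838 -0.67823812  0.86346313]
 [ 0.          0.          0.          1.        ]]
top 42.02660345897183 252.06605789430358 192.05362636640822 [-0.18830544  0.          0.          0.          0.        ] [[-0.02234288 -0.9960089   0.08641219  0.43181645]
 [-0.99972822  0.02283406  0.0046999  -0.11797946]
 [-0.00665428 -0.08628369 -0.99624839  1.22247359]
 [ 0.          0.          0.          1.        ]]
```

View pics/scene0.png

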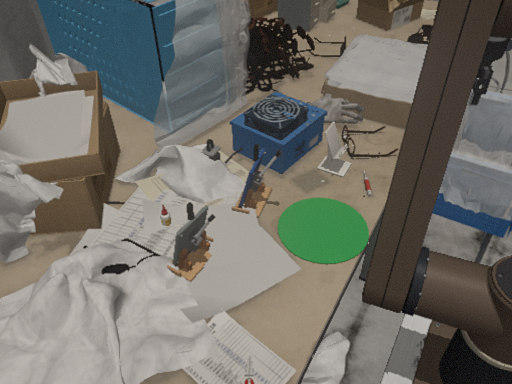

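View pics/top0.png

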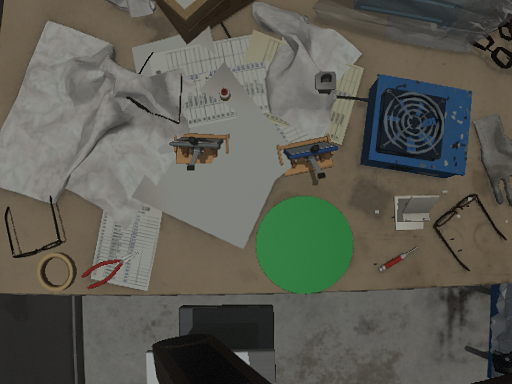

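The scene view shows the blue-backed mirror near (252,185), the grey chart near (193,240) and the mat centre at about (323,229). In the top view they are at (308,158), (198,152) and (304,244). I'll zoom in on the mirror in both.

```bash
cat > h.py <<'E'
import numpy as np, cv2
from plant import *
from scipy.spatial.transform import Rotation as R
def cam(n):
    c=read_camera(n); f=192/np.tan(np.radians(c["fov_y"]/2)); c["K"]=np.array([[f,0,c["cx"]],[0,f,c["cy"]],[0,0,1.]]); return c
def ray(c,p):
    u=cv2.undistortPoints(np.array([[p]],float),c["K"],np.array(c["distortion"]))[0,0]
    d=c["T"][:3,:3]@[u[0],u[1],1]; return c["T"][:3,3],d/np.linalg.norm(d)
def atz(c,p,z):
    o,d=ray(c,p); return o+d*(z-o[2])/d[2]
def tri(ps):  # [(cam,pix)]
    A=np.zeros((3,3));b=np.zeros(3);L=[ray(*q) for q in ps]
    for o,d in L:
        P=np.eye(3)-np.outer(d,d);A+=P;b+=P@o
    x=np.linalg.solve(A,b); return x,[np.linalg.norm(np.cross(x-o,d)) for o,d in L]
def proj(c,X):
    Ti=np.linalg.inv(c["T"]); return cv2.projectPoints(np.atleast_2d(X).astype(float),cv2.Rodrigues(Ti[:3,:3])[0],Ti[:3,3],c["K"],np.array(c["distortion"]))[0][:,0]
def tcp():
    s=get_state(); return s["eef_pos"],R.from_quat(s["tcp_rot"])
E
python3 - <<'E'
from h import *
a=cam("top");b=cam("scene")
A=cv2.resize(a["img"][125:195,262:352],None,fx=6,fy=6,interpolation=cv2.INTER_CUBIC)
B=cv2.resize(b["img"][140:225,215:295],None,fx=5,fy=5,interpolation=cv2.INTER_CUBIC)
print(A.shape,B.shape)
H=np.zeros((430,945,3),np.uint8);H[:420,:540]=A;H[:425,545:945]=B
cv2.imwrite("pics/z.png",cv2.resize(H,None,fx=.84,fy=.84,interpolation=cv2.INTER_AREA)[...,::-1])
p,q=tcp();print(q.as_matrix())
for c in(a,b):
    hsv=cv2.cvtColor(c["img"],cv2.COLOR_RGB2HSV);m=cv2.inRange(hsv,(55,120,50),(75,255,255))
    ct=max(cv2.findContours(m,0,1)[0],key=cv2.contourArea)[:,0]
    X=np.array([atz(c,x.astype(float),.005) for x in ct]);(e,r)=cv2.minEnclosingCircle(X[:,:2].astype(np.float32));print(e,r)
E
```

```text
(420, 540, 3) (425, 400, 3)
[[ 2.72279307e-01 -1.24662962e-04  9.62218252e-01]
 [-9.62217124e-01  1.50122143e-03  2.72279182e-01]
 [-1.47844578e-03 -9.99998865e-01  2.88798692e-04]]
(0.4066980183124542, -0.23696857690811157) 0.11963237822055817
(0.40646255016326904, -0.23287566006183624) 0.11858756840229034
```

View pics/z.png

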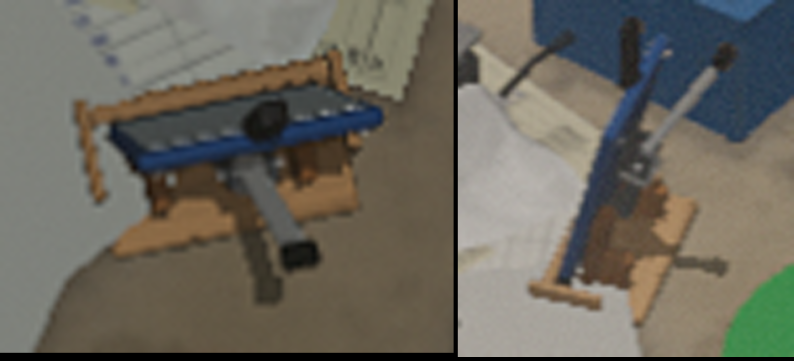

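The zoom shows the mirror's face pointing away from the robot, with the folded leg pointing back toward it. In the top image the tab tip is at (315.0,148.2), the foot at (321.5,175.4), and the blue top edge runs from about (289.8,156.7) to (337.4,147.8). In the scene image the foot is at (278.6,153.3).

```bash
python3 - <<'E'
from h import *
from scipy.optimize import least_squares
a=cam("top");b=cam("scene")
s=4.2;o=np.array([215-457.8/s,140])
foot=(321.5,175.4);sf=o+np.array([725,56])/s;st=o+np.array([632,22])/s
print("foot tri",tri([(a,foot),(b,sf)]),"tab top tri",tri([(a,(315,148.2)),(b,st)]))
E1=atz(a,(289.8,156.7),.147);E2=atz(a,(337.4,147.8),.147);print(E1,E2,np.linalg.norm(E1-E2))
d=E1-E2; yawE=np.arctan2(-d[0],d[1]);print("yaw edge",yawE)
def W(v,P): 
    return np.array([v[0],v[1],.01])+R.from_rotvec([0,0,v[2]]).apply(np.array(P)/1000)
def f(v):
    return np.r_[(proj(a,W(v,[[-31,0,178],[28,0,188]]))-[foot,(315,148.2)]).ravel(),(proj(b,W(v,[[-31,0,178],[28,0,188]]))-[sf,st]).ravel(),10*(v[2]-yawE)]
r=least_squares(f,[.62,-.24,yawE],loss='soft_l1');print(r.x,r.fun.round(1))
v=r.x;print("foot,tab,hinge",W(v,[[-31,0,178],[28,0,170],[16,0,85]]))
for t in np.arange(0,1.98,.3):
    an=np.radians(27)+t; print(t.round(2),W(v,[16-104*np.sin(an),0,85+104*np.cos(an)]).round(3))
E
```

```text
foot tri (array([ 0.55387162, -0.25992022,  0.18104242]), [np.float64(9.183942767163346e-05), np.float64(9.183942767169734e-05)]) tab top tri (array([ 0.60985545, -0.24624451,  0.19597946]), [np.float64(0.00028736412418268326), np.float64(0.00028736412418256925)])
[ 0.60043121 -0.19673658  0.147     ] [ 0.61805156 -0.30187608  0.147     ] 0.106605769663489
yaw edge 0.16604709312673382
[ 0.58247334 -0.25143296  0.20341673] [-0.6  0.5 -0.2 -0.3  0.2 -1.6 -0.  -0.5  0.4]
foot,tab,hinge [[ 0.55211249 -0.25769548  0.188     ]
 [ 0.60989603 -0.24577649  0.18      ]
 [ 0.59814345 -0.24820069  0.095     ]]
0.0 [ 0.552 -0.258  0.188]
0.3 [ 0.527 -0.263  0.17 ]
0.6 [ 0.509 -0.267  0.145]
0.9 [ 0.498 -0.269  0.116]
1.2 [ 0.497 -0.269  0.085]
1.5 [ 0.504 -0.268  0.054]
1.8 [ 0.52  -0.264  0.028]
```

```bash
cat > go.py <<'E'
import sys
from h import *
p,q=tcp();t=np.array([float(x) for x in sys.argv[1:4]]);yaw=float(sys.argv[4])
M=np.c_[[np.sin(yaw),-np.cos(yaw),0],[0,0,-1],[np.cos(yaw),np.sin(yaw),0]]
print("turn",(q.inv()*R.from_matrix(M)).as_rotvec().round(4),"shift mm in present tool axes",(q.inv().apply(t-p)*1000).round(1),"in final axes",(M.T@(t-p)*1000).round(1))
E
python3 -m inch '[{"ay":0.072,"hand":-1},{"x":-20.5,"y":-0.6,"z":29.3},{"x":-20.5,"y":-0.6,"z":29.3},{"x":-20.5,"y":-0.6,"z":29.3},{"x":-20.5,"y":-0.6,"z":29.3}]' 25
python3 -m inch '[{"x":-20.5,"y":-0.6,"z":29.3},{"x":-20.5,"y":-0.6,"z":29.3},{"x":-20.5,"y":-0.6,"z":29.3},{"x":-20.5,"y":-0.6,"z":29.3},{"x":-20.5,"y":-0.6,"z":29.3}]'
python3 -m inch '[{"x":-20.5,"y":-0.6,"z":29.3},{"x":-20.5,"y":-0.6,"z":29.3},{"x":-20.5,"y":-0.6,"z":29.3},{"x":-20.5,"y":-0.6,"z":29.3},{"x":-20.5,"y":-0.6,"z":29.3}]'
python3 -m inch '[{"x":-20.5,"y":-0.6,"z":29.3},{}]'
python3 go.py .552 -.258 .182 .2034
```

```text
turn [-0.0001  0.0724 -0.0008] shift mm in present tool axes [-276.2   60.1  460.8] in final axes [-308.8   59.9  439.6]validation failed for argument at $[0]...
validation failed for argument at $[0]...
validation failed for argument at $[0]...
validation failed for argument at $[0]...
```

```bash

python3 -m inch '[{"ax":0,"ay":0.072,"az":0,"x":0,"y":0,"z":0,"hand":-1},{"ax":0,"ay":0,"az":0,"x":-20.5,"y":-0.6,"z":29.3,"hand":-1},{"ax":0,"ay":0,"az":0,"x":-20.5,"y":-0.6,"z":29.3,"hand":-1},{"ax":0,"ay":0,"az":0,"x":-20.5,"y":-0.6,"z":29.3,"hand":-1},{"ax":0,"ay":0,"az":0,"x":-20.5,"y":-0.6,"z":29.3,"hand":-1}]' 25
python3 go.py .552 -.258 .25 .2034
```

```text
time: 0.72
eef_pos: [0.2827, -0.5443, 0.2446]
tcp_rot: [-0.548, 0.447, -0.447, 0.548]
contact_force: [0.7, -0.1, 0.4]
opening: 0.999
turn [-0.0001 -0.0006 -0.0001] shift mm in present tool axes [-226.2   -5.3  321.5] in final axes [-226.    -5.4  321.6]
```

```bash

python3 -m inch '[{"ax":0,"ay":0,"az":0,"x":-20.5,"y":-0.6,"z":29.3,"hand":-1},{"ax":0,"ay":0,"az":0,"x":-20.5,"y":-0.6,"z":29.3,"hand":-1},{"ax":0,"ay":0,"az":0,"x":-20.5,"y":-0.6,"z":29.3,"hand":-1},{"ax":0,"ay":0,"az":0,"x":-20.5,"y":-0.6,"z":29.3,"hand":-1},{"ax":0,"ay":0,"az":0,"x":-20.5,"y":-0.6,"z":29.3,"hand":-1}]' 25
python3 -m inch '[{"ax":0,"ay":0,"az":0,"x":-20.5,"y":-0.6,"z":29.3,"hand":-1},{"ax":0,"ay":0,"az":0,"x":-20.5,"y":-0.6,"z":29.3,"hand":-1},{"ax":0,"ay":0,"az":0,"x":-20.5,"y":-0.6,"z":29.3,"hand":-1},{"ax":0,"ay":0,"az":0,"x":-20.5,"y":-0.6,"z":29.3,"hand":-1},{"ax":0,"ay":0,"az":0,"x":-20.5,"y":-0.6,"z":29.3,"hand":-1}]' 25
python3 -m inch '[{"ax":0,"ay":0,"az":0,"x":-20.5,"y":-0.6,"z":29.3,"hand":-0.3},{"ax":0,"ay":0,"az":0,"x":0,"y":0,"z":0,"hand":-0.3},{"ax":0,"ay":0,"az":0,"x":0,"y":0,"z":0,"hand":-0.3},{"ax":0,"ay":0,"az":0,"x":0,"y":0,"z":0,"hand":-0.3}]' 25
python3 go.py .552 -.258 .18 .2034
python3 - <<'E'
from h import *
for n in("top","scene"):
    c=cam(n);u,v=proj(c,[.552,-.258,.19])[0].astype(int);I=c["img"][v-45:v+45,u-60:u+60]
    cv2.imwrite(f"pics/a_{n}.png",cv2.resize(I,None,fx=4,fy=4,interpolation=cv2.INTER_CUBIC)[...,::-1])
A,B=[cv2.imread(f"pics/a_{n}.png") for n in("top","scene")];cv2.imwrite("pics/a.png",cv2.resize(np.vstack([A,B]),None,fx=.83,fy=.83))
E
```

```text
time: 1.13
eef_pos: [0.4057, -0.414, 0.2479]
tcp_rot: [0.548, -0.446, 0.447, -0.548]
contact_force: [1.1, -0.4, 0.0]
opening: 0.999
time: 1.55
eef_pos: [0.5285, -0.2839, 0.2509]
tcp_rot: [0.548, -0.446, 0.447, -0.548]
contact_force: [0.6, -0.1, 0.2]
opening: 1.0
time: 1.88
eef_pos: [0.5518, -0.2595, 0.2511]
tcp_rot: [0.549, -0.446, 0.446, -0.548]
contact_force: [0.6, -0.8, 0.2]
opening: 0.653
turn [0.0007 0.001  0.0001] shift mm in present tool axes [-1.4 71.1  0.6] in final axes [-1.4 71.1  0.5]
```

View pics/a.png

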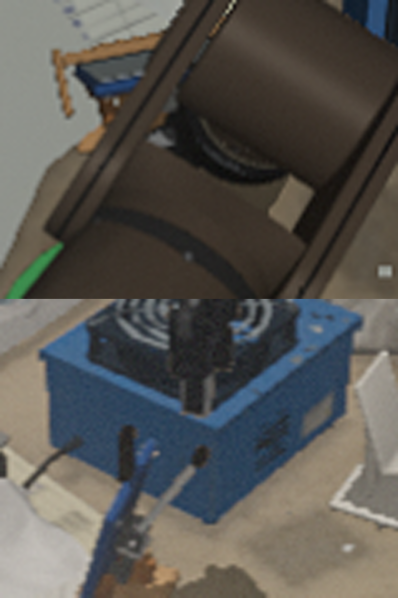

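The scene crop shows the fingertips at (197,410), directly above the foot at (200,455). I'll descend and pinch.

```bash

python3 -m inch '[{"ax":0,"ay":0,"az":0,"x":-0.5,"y":18,"z":0,"hand":-0.3},{"ax":0,"ay":0,"az":0,"x":-0.5,"y":18,"z":0,"hand":-0.3},{"ax":0,"ay":0,"az":0,"x":-0.4,"y":18,"z":0.5,"hand":-0.3},{"ax":0,"ay":0,"az":0,"x":0,"y":17,"z":0,"hand":-0.3},{"ax":0,"ay":0,"az":0,"x":0,"y":0,"z":0,"hand":1}]' 25
python3 -m inch '[{"ax":0,"ay":0,"az":0,"x":0,"y":0,"z":0,"hand":1},{"ax":0,"ay":0,"az":0,"x":0,"y":0,"z":0,"hand":1},{"ax":0,"ay":0,"az":0,"x":0,"y":0,"z":0,"hand":1},{"ax":0,"ay":0,"az":0,"x":0,"y":0,"z":0,"hand":1},{"ax":0,"ay":0,"az":0,"x":0,"y":0,"z":0,"hand":1}]' 25
python3 - <<'E'
from h import *
p,q=tcp();print(p)
T0=p; 
# grasp-following steps: foot displacement in (tool y=down, tool z=mirror +x)
t=np.linspace(0,1.4,15);a=np.radians(27)+t
z=-104*np.sin(a);h=104*np.cos(a)
print(np.c_[t[1:],-np.diff(h),np.diff(z)].round(1).tolist())
E
```

```text
time: 2.4
eef_pos: [0.5492, -0.2579, 0.1759]
tcp_rot: [0.548, -0.45, 0.444, -0.547]
contact_force: [-0.0, 0.3, -1.5]
opening: 0.526
time: 2.82
eef_pos: [0.5526, -0.2589, 0.182]
tcp_rot: [0.549, -0.446, 0.448, -0.548]
contact_force: [-1.5, -1.7, 3.0]
opening: 0.177
[ 0.55260884 -0.25893535  0.18202935]
[[0.1, 5.2, -9.0], [0.2, 6.1, -8.5], [0.3, 6.9, -7.8], [0.4, 7.6, -7.1], [0.5, 8.3, -6.3], [0.6, 8.9, -5.4], [0.7, 9.4, -4.5], [0.8, 9.8, -3.6], [0.9, 10.1, -2.6], [1.0, 10.3, -1.5], [1.1, 10.4, -0.5], [1.2, 10.4, 0.5], [1.3, 10.3, 1.6], [1.4, 10.1, 2.6]]
```

The fingers stopped at an opening of 0.177, about 15 mm, which fits the 16 mm foot. Now I'll swing it along the arc.

```bash

python3 -m inch '[{"ax":0,"ay":0,"az":0,"x":0,"y":5.2,"z":-9,"hand":1},{"ax":0,"ay":0,"az":0,"x":0,"y":6.1,"z":-8.5,"hand":1},{"ax":0,"ay":0,"az":0,"x":0,"y":6.9,"z":-7.8,"hand":1},{"ax":0,"ay":0,"az":0,"x":0,"y":7.6,"z":-7.1,"hand":1},{"ax":0,"ay":0,"az":0,"x":0,"y":8.3,"z":-6.3,"hand":1}]' 25
python3 -c "
from plant import *
s=get_state();print(s['contact_force'],s['opening'])"
```

```text
time: 3.23
eef_pos: [0.514, -0.2662, 0.1461]
tcp_rot: [-0.548, 0.446, -0.447, 0.548]
contact_force: [4.9, -1.0, 3.0]
opening: 0.177
[ 4.88766671 -0.96852206  2.97227576] 0.17706528950914452
```

```bash

python3 -m inch '[{"ax":0,"ay":0,"az":0,"x":0,"y":8.9,"z":-5.4,"hand":1},{"ax":0,"ay":0,"az":0,"x":0,"y":9.4,"z":-4.5,"hand":1},{"ax":0,"ay":0,"az":0,"x":0,"y":9.8,"z":-3.6,"hand":1},{"ax":0,"ay":0,"az":0,"x":0,"y":10.1,"z":-2.6,"hand":1},{"ax":0,"ay":0,"az":0,"x":0,"y":10.3,"z":-1.5,"hand":1}]' 25
python3 -m inch '[{"ax":0,"ay":0,"az":0,"x":0,"y":10.4,"z":-0.5,"hand":1},{"ax":0,"ay":0,"az":0,"x":0,"y":10.4,"z":0.5,"hand":1},{"ax":0,"ay":0,"az":0,"x":0,"y":10.3,"z":1.6,"hand":1},{"ax":0,"ay":0,"az":0,"x":0,"y":10.1,"z":2.6,"hand":1},{"ax":0,"ay":0,"az":0,"x":0,"y":0,"z":0,"hand":1}]' 25
```

```text
time: 3.65
eef_pos: [0.496, -0.2695, 0.0963]
tcp_rot: [0.549, -0.447, 0.446, -0.548]
contact_force: [2.0, -3.5, 2.4]
opening: 0.175
time: 4.07
eef_pos: [0.5011, -0.2676, 0.0537]
tcp_rot: [-0.548, 0.447, -0.446, 0.549]
contact_force: [2.0, -1.7, 0.5]
opening: 0.174
```

```bash

python3 -m inch '[{"ax":0,"ay":0,"az":0,"x":0,"y":0,"z":0,"hand":-0.3},{"ax":0,"ay":0,"az":0,"x":0,"y":0,"z":0,"hand":-0.3},{"ax":0,"ay":0,"az":0,"x":0,"y":0,"z":0,"hand":-0.3},{"ax":0,"ay":0,"az":0,"x":0,"y":0,"z":0,"hand":-0.3},{"ax":0,"ay":0,"az":0,"x":0,"y":0,"z":-10,"hand":-0.3}]' 25
python3 -m inch '[{"ax":0,"ay":0,"az":0,"x":0,"y":0,"z":-25,"hand":-0.3},{"ax":0,"ay":0,"az":0,"x":0,"y":0,"z":-25,"hand":-0.3},{"ax":0,"ay":0,"az":0,"x":0,"y":-35,"z":-20,"hand":-0.3},{"ax":0,"ay":0,"az":0,"x":0,"y":-40,"z":0,"hand":-0.3},{"ax":0,"ay":0,"az":0,"x":0,"y":-40,"z":0,"hand":-0.3}]' 25
python3 -m inch '[{"ax":0,"ay":0,"az":0,"x":0,"y":-40,"z":0,"hand":-0.3},{"ax":0,"ay":0,"az":0,"x":0,"y":-40,"z":0,"hand":-0.3},{"ax":0,"ay":0,"az":0,"x":0,"y":0,"z":0,"hand":-0.3},{"ax":0,"ay":0,"az":0,"x":0,"y":0,"z":0,"hand":-0.3}]' 25
python3 go.py .610 -.246 .25 .2034
python3 - <<'E'
from h import *
for n in("top","scene"):
    c=cam(n);u,v=proj(c,[.57,-.25,.12])[0].astype(int);I=c["img"][v-45:v+45,u-60:u+60];print(n,u,v)
    cv2.imwrite(f"pics/a_{n}.png",cv2.resize(I,None,fx=4,fy=4,interpolation=cv2.INTER_CUBIC)[...,::-1])
A,B=[cv2.imread(f"pics/a_{n}.png") for n in("top","scene")];cv2.imwrite("pics/b.png",cv2.resize(np.vstack([A,B]),None,fx=.83,fy=.83))
E
```

```text
time: 4.48
eef_pos: [0.4922, -0.2702, 0.0569]
tcp_rot: [-0.548, 0.446, -0.447, 0.549]
contact_force: [-0.8, -0.2, 1.2]
opening: 0.646
time: 4.9
eef_pos: [0.4202, -0.2838, 0.1714]
tcp_rot: [-0.548, 0.449, -0.445, 0.548]
contact_force: [0.4, -1.5, 0.3]
opening: 0.654
time: 5.23
eef_pos: [0.4234, -0.2857, 0.2554]
tcp_rot: [0.549, -0.444, 0.449, -0.548]
contact_force: [-0.5, -0.2, -0.6]
opening: 0.648
turn [-0.004   0.0003  0.0062] shift mm in present tool axes [ -1.2   6.1 190.8] in final axes [ -1.2   5.4 190.8]
top 313 171
scene 270 172
```

View pics/b.png

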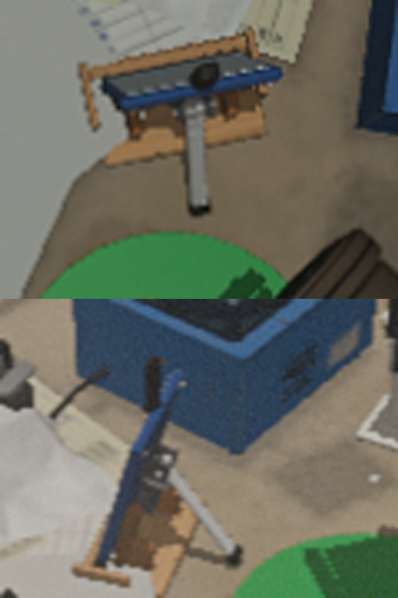

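The leg is down. In the top crop the foot is at (200,210), about image (313.2,189.3), and the tab is at its old pixel of about (315,148.6). Next I'll check the foot and move above the tab.

```bash

python3 - <<'E'
from h import *
a=cam("top");b=cam("scene")
print(tri([(a,(313.2,189.3)),(b,(270-60+236/3.32,172-45+(553-299)/3.32))]))
for t in(1.8,1.97):
    an=np.radians(27)+t;r=16-104*np.sin(an);print(t,.5825+r/1e3*np.cos(.2034),-.2514+r/1e3*np.sin(.2034),.095+.104*np.cos(an))
E
python3 -m inch '[{"ax":0,"ay":0,"az":0,"x":0,"y":0,"z":30,"hand":-0.3},{"ax":0,"ay":0,"az":0,"x":0,"y":0,"z":40,"hand":-0.3},{"ax":0,"ay":0,"az":0,"x":0,"y":0,"z":40,"hand":-0.3},{"ax":0,"ay":0,"az":0,"x":0,"y":0,"z":40,"hand":-0.3},{"ax":0,"ay":0,"az":0,"x":0,"y":0,"z":30,"hand":-0.3}]' 60
python3 -m inch '[{"ax":0,"ay":0,"az":0,"x":-1,"y":0,"z":10,"hand":-0.3},{"ax":0,"ay":0,"az":0,"x":0,"y":0,"z":0,"hand":-0.3},{"ax":0,"ay":0,"az":0,"x":0,"y":0,"z":0,"hand":-0.3}]' 60
python3 go.py .610 -.246 .172 .2034
```

```text
(array([ 0.54138711, -0.26106779,  0.01046344]), [np.float64(0.0012180567781742693), np.float64(0.0012180567781743007)])
1.8 0.5202953837491244 -0.26422983901953073 0.0279661633854896
1.97 0.5325251203036019 -0.26170742893645255 0.015480118639724677
time: 5.85
eef_pos: [0.6007, -0.2468, 0.2487]
tcp_rot: [0.548, -0.448, 0.445, -0.548]
contact_force: [0.3, -0.2, 0.3]
opening: 0.652
time: 6.1
eef_pos: [0.6078, -0.2448, 0.2493]
tcp_rot: [0.549, -0.448, 0.445, -0.548]
contact_force: [0.4, 0.8, -0.4]
opening: 0.649
turn [ 0.0034  0.0012 -0.0024] shift mm in present tool axes [ 1.8 77.3  2.2] in final axes [ 1.6 77.3  1.9]
```

The measured foot agrees with fully open (1.97), and not with 1.8. Now I'll descend on the tab and grip.

```bash

python3 -m inch '[{"ax":0,"ay":0,"az":0,"x":0.5,"y":20,"z":1,"hand":-0.3},{"ax":0,"ay":0,"az":0,"x":0.5,"y":20,"z":1,"hand":-0.3},{"ax":0,"ay":0,"az":0,"x":0,"y":20,"z":0,"hand":-0.3},{"ax":0,"ay":0,"az":0,"x":0,"y":17,"z":0,"hand":-0.3},{"ax":0,"ay":0,"az":0,"x":0,"y":0,"z":0,"hand":-0.3}]' 60
python3 -m inch '[{"ax":0,"ay":0,"az":0,"x":0,"y":0,"z":0,"hand":1},{"ax":0,"ay":0,"az":0,"x":0,"y":0,"z":0,"hand":1},{"ax":0,"ay":0,"az":0,"x":0,"y":0,"z":0,"hand":1},{"ax":0,"ay":0,"az":0,"x":0,"y":0,"z":0,"hand":1},{"ax":0,"ay":0,"az":0,"x":0,"y":0,"z":0,"hand":1}]' 60
python3 -m inch '[{"ax":0,"ay":0,"az":0,"x":0,"y":-3,"z":0,"hand":1},{"ax":0,"ay":0,"az":0,"x":0,"y":-3,"z":0,"hand":1},{"ax":0,"ay":0,"az":0,"x":0,"y":-3,"z":0,"hand":1}]' 60
```

```text
time: 6.52
eef_pos: [0.6067, -0.2451, 0.1693]
tcp_rot: [0.549, -0.45, 0.444, -0.547]
contact_force: [-0.4, 0.0, -0.7]
opening: 0.647
time: 6.93
eef_pos: [0.6117, -0.2471, 0.1769]
tcp_rot: [0.548, -0.445, 0.448, -0.548]
contact_force: [0.1, -1.6, 3.2]
opening: 0.149
time: 7.18
eef_pos: [0.6103, -0.2448, 0.1823]
tcp_rot: [-0.548, 0.448, -0.445, 0.548]
contact_force: [0.5, 0.9, -3.9]
opening: 0.152
```

Wrist force of -3.9 N matches the 0.4 kg mirror, so it is held. I'll lift straight up.

```bash

python3 -m inch '[{"ax":0,"ay":0,"az":0,"x":0,"y":-10,"z":0,"hand":1},{"ax":0,"ay":0,"az":0,"x":0,"y":-14,"z":0,"hand":1},{"ax":0,"ay":0,"az":0,"x":0,"y":-14,"z":0,"hand":1},{"ax":0,"ay":0,"az":0,"x":0,"y":-14,"z":0,"hand":1},{"ax":0,"ay":0,"az":0,"x":0,"y":-8,"z":0,"hand":1}]' 60
python3 -m inch '[{"ax":0,"ay":0,"az":0,"x":0,"y":0,"z":0,"hand":1},{"ax":0,"ay":0,"az":0,"x":0,"y":0,"z":0,"hand":1}]' 60
python3 go.py .434 -.2293 .2427 .2034
python3 - <<'E'
from h import *
for n in("top","scene"):
    c=cam(n);u,v=proj(c,[.57,-.25,.12])[0].astype(int);I=c["img"][v-55:v+55,u-65:u+65];print(n,u,v)
    cv2.imwrite(f"pics/a_{n}.png",cv2.resize(I,None,fx=3,fy=3,interpolation=cv2.INTER_CUBIC)[...,::-1])
A,B=[cv2.imread(f"pics/a_{n}.png") for n in("top","scene")];cv2.imwrite("pics/c.png",np.hstack([A,B]))
E
```

```text
time: 7.6
eef_pos: [0.6119, -0.2463, 0.2476]
tcp_rot: [-0.548, 0.445, -0.448, 0.549]
contact_force: [-0.4, 0.7, -3.9]
opening: 0.152
time: 7.77
eef_pos: [0.6112, -0.246, 0.245]
tcp_rot: [-0.548, 0.446, -0.447, 0.548]
contact_force: [0.1, -0.4, -5.4]
opening: 0.152
turn [-0.0016  0.0004  0.0015] shift mm in present tool axes [ -52.2    1.9 -170.2] in final axes [ -52.2    2.3 -170.2]
top 313 171
scene 270 172
```

View pics/c.png

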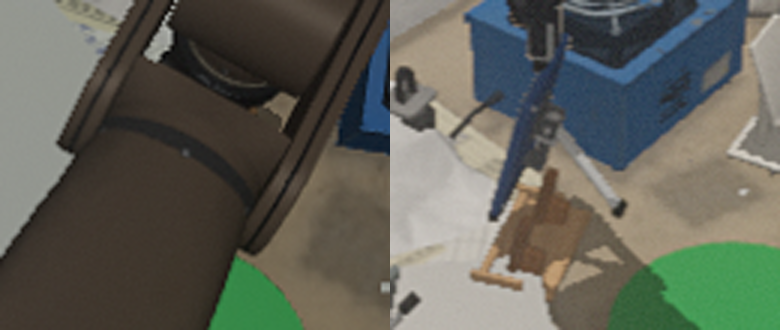

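The scene crop shows the mirror hanging about level above the rest with its leg open (foot at (618,207)). I'll lift a little more for margin, then carry it across.

```bash

python3 -m inch '[{"ax":0,"ay":0,"az":0,"x":0,"y":-10,"z":0,"hand":1},{"ax":0,"ay":0,"az":0,"x":0,"y":-10,"z":0,"hand":1},{"ax":0,"ay":0,"az":0,"x":-3,"y":0,"z":-10,"hand":1},{"ax":0,"ay":0,"az":0,"x":-5.5,"y":0,"z":-18,"hand":1},{"ax":0,"ay":0,"az":0,"x":-7,"y":0,"z":-22,"hand":1}]' 60
python3 -m inch '[{"ax":0,"ay":0,"az":0,"x":-7,"y":0,"z":-23,"hand":1},{"ax":0,"ay":0,"az":0,"x":-7,"y":0,"z":-23,"hand":1},{"ax":0,"ay":0,"az":0,"x":-7,"y":0,"z":-23,"hand":1},{"ax":0,"ay":0,"az":0,"x":-6.5,"y":0,"z":-22,"hand":1},{"ax":0,"ay":0,"az":0,"x":-5.5,"y":0,"z":-18,"hand":1}]' 60
python3 -m inch '[{"ax":0,"ay":0,"az":0,"x":-3.5,"y":0,"z":-11,"hand":1},{"ax":0,"ay":0,"az":0,"x":0,"y":0,"z":0,"hand":1},{"ax":0,"ay":0,"az":0,"x":0,"y":0,"z":0,"hand":1}]' 60
python3 go.py .434 -.2293 .1687 .2034
python3 - <<'E'
from h import *
c=cam("scene");u,v=proj(c,[.41,-.23,.12])[0].astype(int);I=c["img"][v-75:v+85,u-90:u+90]
cv2.imwrite("pics/d.png",cv2.resize(I,None,fx=3,fy=3,interpolation=cv2.INTER_CUBIC)[...,::-1])
E
```

```text
time: 8.28
eef_pos: [0.5592, -0.241, 0.2648]
tcp_rot: [-0.548, 0.446, -0.447, 0.549]
contact_force: [-0.4, -0.5, -4.1]
opening: 0.15
time: 8.7
eef_pos: [0.4441, -0.2304, 0.2646]
tcp_rot: [0.548, -0.446, 0.447, -0.548]
contact_force: [0.5, 0.6, -4.3]
opening: 0.148
time: 8.95
eef_pos: [0.4341, -0.2296, 0.2648]
tcp_rot: [-0.548, 0.446, -0.448, 0.548]
contact_force: [1.3, -0.6, -5.2]
opening: 0.152
turn [-0.0021 -0.0004  0.0019] shift mm in present tool axes [-0.5 96.1 -0.3] in final axes [-0.3 96.1 -0.1]
```

View pics/d.png

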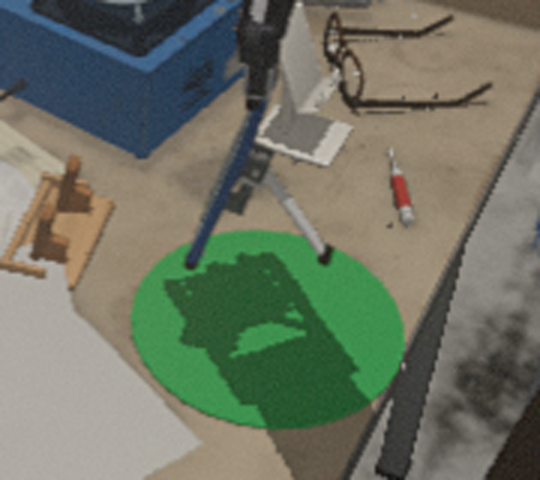

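The mirror hangs level above the mat with the leg open: front foot at (190,265), leg foot at (325,257). I'll lower it, slowly at the end.

```bash

python3 -m inch '[{"ax":0,"ay":0,"az":0,"x":0,"y":12,"z":0,"hand":1},{"ax":0,"ay":0,"az":0,"x":0,"y":18,"z":0,"hand":1},{"ax":0,"ay":0,"az":0,"x":0,"y":18,"z":0,"hand":1},{"ax":0,"ay":0,"az":0,"x":0,"y":18,"z":0,"hand":1},{"ax":0,"ay":0,"az":0,"x":0,"y":12,"z":0,"hand":1}]' 60
python3 -m inch '[{"ax":0,"ay":0,"az":0,"x":0,"y":4,"z":0,"hand":1},{"ax":0,"ay":0,"az":0,"x":0,"y":2,"z":0,"hand":1},{"ax":0,"ay":0,"az":0,"x":0,"y":2,"z":0,"hand":1},{"ax":0,"ay":0,"az":0,"x":0,"y":0,"z":0,"hand":1},{"ax":0,"ay":0,"az":0,"x":0,"y":0,"z":0,"hand":1}]' 60
python3 -m inch '[{"ax":0,"ay":0,"az":0,"x":0,"y":1,"z":0,"hand":1},{"ax":0,"ay":0,"az":0,"x":0,"y":1,"z":0,"hand":1},{"ax":0,"ay":0,"az":0,"x":0,"y":1,"z":0,"hand":1},{"ax":0,"ay":0,"az":0,"x":0,"y":0,"z":0,"hand":1},{"ax":0,"ay":0,"az":0,"x":0,"y":0,"z":0,"hand":1}]' 60
```

```text
time: 9.42
eef_pos: [0.4335, -0.2285, 0.1826]
tcp_rot: [-0.548, 0.448, -0.445, 0.548]
contact_force: [-0.3, 0.4, -4.7]
opening: 0.15
time: 9.83
eef_pos: [0.4345, -0.2297, 0.1786]
tcp_rot: [0.548, -0.446, 0.447, -0.548]
contact_force: [0.1, 0.2, -3.5]
opening: 0.153
time: 10.25
eef_pos: [0.435, -0.2298, 0.1762]
tcp_rot: [-0.548, 0.445, -0.448, 0.548]
contact_force: [2.4, -0.1, 2.1]
opening: 0.149
```

```bash

python3 -m inch '[{"ax":0,"ay":0,"az":0,"x":0,"y":0.5,"z":0,"hand":1},{"ax":0,"ay":0,"az":0,"x":0,"y":0.5,"z":0,"hand":1},{"ax":0,"ay":0,"az":0,"x":0,"y":0,"z":0,"hand":1},{"ax":0,"ay":0,"az":0,"x":0,"y":0,"z":0,"hand":1}]' 60
python3 - <<'E'
from h import *
s=get_state();print(s["contact_force"],s["wrist_torque"])
c=cam("scene");u,v=proj(c,[.41,-.23,.07])[0].astype(int);I=c["img"][v-60:v+60,u-75:u+75]
cv2.imwrite("pics/e.png",cv2.resize(I,None,fx=4,fy=4,interpolation=cv2.INTER_CUBIC)[...,::-1])
E
```

```text
time: 10.58
eef_pos: [0.4356, -0.2298, 0.1753]
tcp_rot: [-0.547, 0.445, -0.449, 0.549]
contact_force: [4.1, 1.9, 5.3]
opening: 0.149
[4.09433538 1.89713363 5.30866671] [ 0.35409554 -0.62388859 -0.06357238]
```

View pics/e.png

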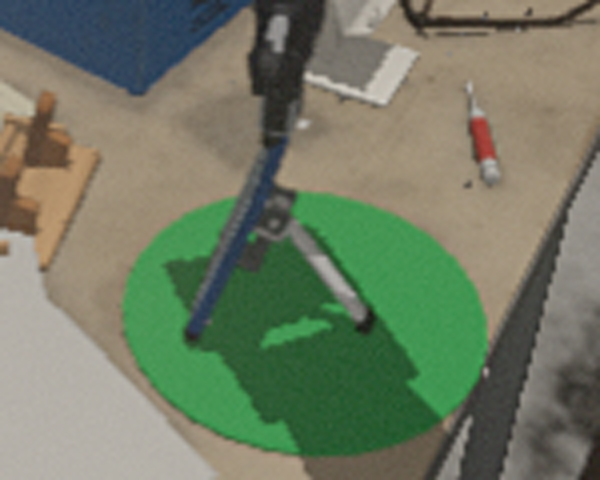

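The mirror is on the mat near its middle. A small side force suggests one foot touched first, so I'll relax the grip so it can settle before releasing.

```bash

python3 -m inch '[{"ax":0,"ay":0,"az":0,"x":0,"y":0,"z":0,"hand":1},{"ax":0,"ay":0,"az":0,"x":0,"y":0,"z":0,"hand":1},{"ax":0,"ay":0,"az":0,"x":0,"y":0.5,"z":0,"hand":1},{"ax":0,"ay":0,"az":0,"x":0,"y":0.5,"z":0,"hand":1},{"ax":0,"ay":0,"az":0,"x":0,"y":0,"z":0,"hand":1}]' 20
python3 -m inch '[{"ax":0,"ay":0,"az":0,"x":0,"y":0.5,"z":0,"hand":1},{"ax":0,"ay":0,"az":0,"x":0,"y":0.5,"z":0,"hand":1},{"ax":0,"ay":0,"az":0,"x":0,"y":0,"z":0,"hand":1},{"ax":0,"ay":0,"az":0,"x":0,"y":0,"z":0,"hand":1}]' 20
```

```text
time: 11.05
eef_pos: [0.4361, -0.2299, 0.1747]
tcp_rot: [-0.547, 0.445, -0.449, 0.549]
contact_force: [4.5, 1.7, 5.6]
opening: 0.15
time: 11.38
eef_pos: [0.4366, -0.2299, 0.1742]
tcp_rot: [-0.547, 0.444, -0.45, 0.549]
contact_force: [5.6, 2.0, 7.2]
opening: 0.148
```

The forces (+x drag, slow rise) fit the leg foot touching first, meaning the mirror is pitched slightly back. I'll tip it forward about the leg foot in small steps.

```bash

python3 -m inch '[{"ax":-0.01,"ay":0,"az":0,"x":0,"y":0.4,"z":1.65,"hand":1},{"ax":-0.01,"ay":0,"az":0,"x":0,"y":0.4,"z":1.65,"hand":1},{"ax":0,"ay":0,"az":0,"x":0,"y":0,"z":0,"hand":1},{"ax":0,"ay":0,"az":0,"x":0,"y":0,"z":0,"hand":1}]' 25
python3 -c "
from plant import *
print(get_state()['wrist_torque'])"
python3 -m inch '[{"ax":-0.01,"ay":0,"az":0,"x":0,"y":0.6,"z":1.65,"hand":1},{"ax":-0.01,"ay":0,"az":0,"x":0,"y":0.6,"z":1.65,"hand":1},{"ax":0,"ay":0,"az":0,"x":0,"y":0,"z":0,"hand":1},{"ax":0,"ay":0,"az":0,"x":0,"y":0,"z":0,"hand":1}]' 25
python3 - <<'E'
from h import *
print(get_state()['wrist_torque'])
c=cam("scene");u,v=proj(c,[.41,-.23,.07])[0].astype(int);I=c["img"][v-60:v+60,u-75:u+75]
I=np.ascontiguousarray(cv2.resize(I,None,fx=5,fy=5,interpolation=cv2.INTER_CUBIC))
# model overlay for level mirror on mat, anchored at leg foot
T=R.from_rotvec([0,0,.2034]);o=np.array([.407,-.2345,.005])
for P in([-51,0,5.4],[51,-45,0],[51,45,0],[28,0,139]):
    q=(proj(c,o+T.apply(np.array(P)/1e3))[0]-[u-75,v-60])*5+2; cv2.circle(I,tuple(int(k) for k in q),4,(255,0,255),1)
cv2.imwrite("pics/f.png",I[...,::-1])
E
```

```text
time: 11.72
eef_pos: [0.4397, -0.2292, 0.173]
tcp_rot: [0.552, -0.449, 0.445, -0.544]
contact_force: [5.0, 1.6, 6.0]
opening: 0.153
[ 0.56268683 -0.89294343 -0.08143962]
time: 12.05
eef_pos: [0.4425, -0.2289, 0.1725]
tcp_rot: [0.558, -0.453, 0.44, -0.538]
contact_force: [1.4, 0.6, 10.0]
opening: 0.152
[ 0.60127466 -0.49900981 -0.09447791]
```

View pics/f.png

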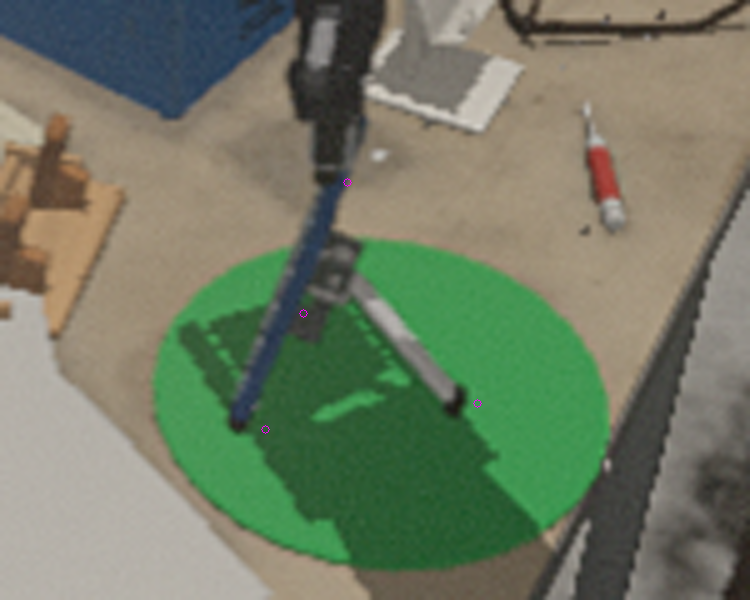

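Side force has dropped and vertical force is up, so all feet bear. The line between feet, (238,423) to (455,400), matches the slope of the level model, with the mirror about 9 mm off centre. I'll release and retreat.

```bash

python3 -m inch '[{"ax":0,"ay":0,"az":0,"x":0,"y":-0.5,"z":0,"hand":1},{"ax":0,"ay":0,"az":0,"x":0,"y":-0.5,"z":0,"hand":1},{"ax":0,"ay":0,"az":0,"x":0,"y":0,"z":0,"hand":1}]' 25
python3 -m inch '[{"ax":0,"ay":0,"az":0,"x":0,"y":0,"z":0,"hand":0.5},{"ax":0,"ay":0,"az":0,"x":0,"y":0,"z":0,"hand":0.3},{"ax":0,"ay":0,"az":0,"x":0,"y":0,"z":0,"hand":0},{"ax":0,"ay":0,"az":0,"x":0,"y":0,"z":0,"hand":-0.2},{"ax":0,"ay":0,"az":0,"x":0,"y":0,"z":0,"hand":-0.2}]' 25
python3 -m inch '[{"ax":0,"ay":0,"az":0,"x":0,"y":-10,"z":0,"hand":-0.2},{"ax":0,"ay":0,"az":0,"x":0,"y":-20,"z":0,"hand":-0.2},{"ax":0,"ay":0,"az":0,"x":0,"y":-30,"z":0,"hand":-0.2},{"ax":0,"ay":0,"az":0,"x":0,"y":-40,"z":0,"hand":-0.2},{"ax":0,"ay":0,"az":0,"x":0,"y":-20,"z":0,"hand":-0.2}]' 25
python3 -m inch '[{"ax":0,"ay":0,"az":0,"x":30,"y":0,"z":0,"hand":-0.2},{"ax":0,"ay":0,"az":0,"x":40,"y":0,"z":0,"hand":-0.2},{"ax":0,"ay":0,"az":0,"x":40,"y":0,"z":0,"hand":-0.2},{"ax":0,"ay":0,"az":0,"x":40,"y":0,"z":0,"hand":-0.2},{"ax":0,"ay":0,"az":0,"x":30,"y":0,"z":0,"hand":-0.2}]' 25
python3 -m inch '[{"ax":0,"ay":0,"az":0,"x":0,"y":0,"z":0,"hand":-0.2},{"ax":0,"ay":0,"az":0,"x":0,"y":0,"z":0,"hand":-0.2},{"ax":0,"ay":0,"az":0,"x":0,"y":0,"z":0,"hand":-0.2}]' 25
python3 - <<'E'
from h import *
L=[]
for n in("top","scene"):
    c=cam(n);u,v=proj(c,[.42,-.2,.07])[0].astype(int);v=min(v,384-85);print(n,u,v)
    I=np.ascontiguousarray(cv2.resize(c["img"][v-90:v+85,u-110 if n=="top" else u-95:][:,:130 if 0 else 195],None,fx=2,fy=2,interpolation=cv2.INTER_CUBIC));L.append(I)
print([l.shape for l in L]);cv2.imwrite("pics/g.png",np.hstack(L)[...,::-1])
E
```

```text
time: 12.35
eef_pos: [0.4423, -0.2287, 0.1725]
tcp_rot: [0.558, -0.454, 0.44, -0.538]
contact_force: [3.2, 0.9, 5.7]
opening: 0.151
time: 12.77
eef_pos: [0.4398, -0.2277, 0.1697]
tcp_rot: [0.559, -0.456, 0.437, -0.537]
contact_force: [-0.5, 0.0, -0.1]
opening: 0.599
time: 13.18
eef_pos: [0.4461, -0.2278, 0.2958]
tcp_rot: [0.559, -0.453, 0.44, -0.537]
contact_force: [0.6, 0.0, 0.9]
opening: 0.602
time: 13.6
eef_pos: [0.4815, -0.406, 0.2909]
tcp_rot: [0.559, -0.455, 0.438, -0.537]
contact_force: [-0.5, -0.0, 0.3]
opening: 0.601
time: 13.85
eef_pos: [0.4813, -0.4028, 0.2904]
tcp_rot: [0.559, -0.456, 0.437, -0.537]
contact_force: [-0.6, -0.0, 0.3]
opening: 0.6
top 291 239
scene 314 216
[(350, 390, 3), (350, 390, 3)]
```

View pics/g.png

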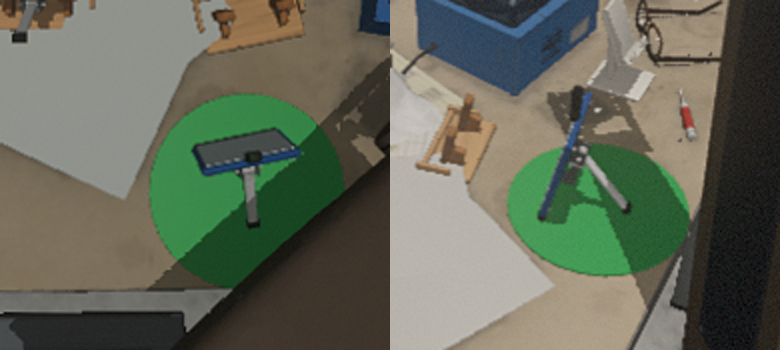

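Standing free: in this crop the tab is at (255,156) in the top half and (577,88) in the scene half, and the leg foot is at (253,223) and (627,208). One numeric check before handing in.

```bash
python3 - <<'E'
from h import *
a=cam("top");b=cam("scene")
t,_=tri([(a,(308.5,227)),(b,(312.5,170))]);f,_=tri([(a,(307.5,260.5)),(b,(337.5,230))])
print("tab",t,"foot",f,"h dist",np.linalg.norm((t-f)[:2]))
d=(t-f)[:2];d/=np.linalg.norm(d);print("origin est",t[:2]-.028*d,f[:2]+.051*d)
c0=cv2.imread("pics/top0.png")[...,::-1];print("chart img diff",np.abs(c0[125:180,165:232].astype(int)-a["img"][125:180,165:232]).mean())
E
```

```text
tab [ 0.44666293 -0.22785072  0.19042626] foot [ 0.36805811 -0.24267748  0.00775516] h dist 0.07999093755504667
origin est [ 0.41914813 -0.23304068] [ 0.41817436 -0.23322435]
chart img diff 14.20922659430122
```

The mirror is good: tab to foot is 80 mm (expected 79), and it stands about 12 mm off the mat centre. The chart region differs from the first picture, so I'll compare them.

```bash
python3 - <<'E'
from h import *
a=cam("top")["img"][...,::-1];b=cam("scene")["img"][...,::-1];L=[]
for i0,i1,(v,u) in((cv2.imread("pics/top0.png"),a,(125,155)),(cv2.imread("pics/scene0.png"),b,(200,155))):
    L.append(np.hstack([cv2.resize(k[v:v+80,u:u+90],None,fx=3.5,fy=3.5) for k in(i0,i1)]))
cv2.imwrite("pics/k.png",np.vstack(L))
E
```

```text
(no output)
```

View pics/k.png

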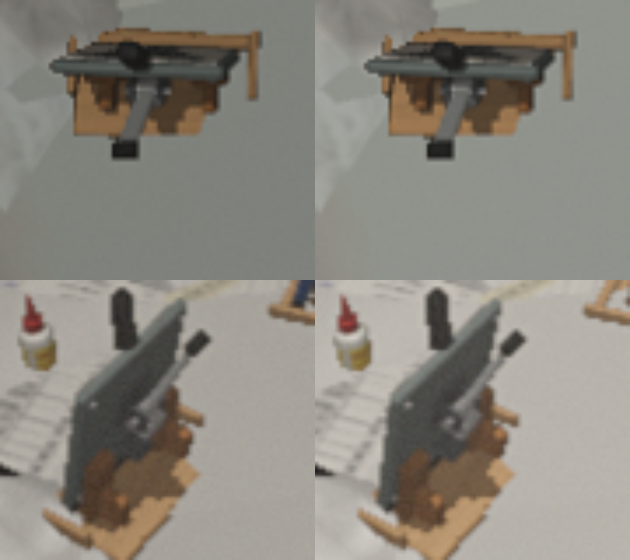

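The chart sits at the same pixels before and after (foot at (125,149) versus (440,149), the panels being 315 px apart). Only the lighting changed.

```bash
python3 -c "
from plant import *
print(sign_off())"
```

```text
the job is handed in; nothing more can be done
None
```

The mirror now stands on the mat with its leg fully open, and I've handed the job in (`sign_off()` gives no verdict). I pinched the leg's foot, swung it to about 1.4 rad and let it snap open. Then I lifted the mirror by its tab, set it down and backed the arm off. The clock read about 14 s of the 54 s allowed.

**Last checks**
- **Leg:** the measured tab-to-foot distance is 80 mm, against 79 mm expected for an open leg with the mirror level. After the snap, the foot measured closest to the open stop, though about 9 mm off in x and 5 mm low.
- **Position:** the mirror's middle is about 12 mm from the mat's centre (limit 40 mm).
- **Height:** the tab top measured 190 mm against 193 mm expected.
- **Chart:** it appears at the same pixels as at the start. My automatic image difference flagged its area, but a side-by-side view showed only a lighting change.
- **Robot:** the gripper is clear of everything, with contact force near zero.

**What disagreed:** on set-down the leg's foot touched first because the mirror hung pitched slightly back. I tipped it forward 0.04 rad before releasing, and the highest wrist force I read was about 10 N.

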